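Close the bread keeper after dinner

TASK

Put the bamboo lid on the white bread dish, lined up with it, then press it down at its corners until every corner pad is fully down and the lid lies level on the sprung cushions, and let go. The pads yield only to a firm push and how far they must go differs each time, so feel for the cushions; the dish is fragile: never press on it with more than 40 N, do not shove it out of place, and leave the bottle, tumbler, bowl and candle alone.

Things in the scene. Friction and masses are not known exactly. Their poses are not given: they have to be found in the camera images.
- dish: White stoneware open bread dish, loose, about 1 kg, outside 170 mm (its x) by 120 mm (its y), rim 68 mm high, walls 6 mm, bread rolls inside up to 47 mm high. Origin: centre of the underside, z up. A dark rubber pad 16 x 12 mm near each inner corner, at x = +-70, y = +-37 mm, stands 10.5 to 11 mm above the rim. The dish bears at most 40 N from the lid.
- liner: Grey liner fixed in the dish, origin as the dish's. Beside each pad, towards the long wall, it has a sprung cushion (14 N per mm). The rubber pads hold the lid up at first; each slides down stiffly, gives way at about 7 N, stays where pushed. Home: all 4 pads are down so far that the lid lies on the cushions alone. That takes 3 to 8.5 mm, different each time and not in the poses: feel for it.
- lid: Bamboo lid, about 0.22 kg, 188 mm (x) by 138 mm (y), same after a half turn. Origin: centre of the underside at the skirt's lower edge, z up. Flared skirt 22 mm deep goes outside the rim, play each side 2 mm (top) to 5 mm (edge). Plate z = 22 to 30 mm; grip bar on it, centred, 70 mm along x, 16 mm wide, z = 30 to 62 mm. Origin above the dish's: 57 mm on raised pads, 48.5 to 53.5 mm home.
- corner0 (a point): Press point on the lid's top face near its corner at +x +y (lid frame x = +68, y = +36, z = 30 mm), right above a pad when the lid is on; 87 mm above the dish's origin on a raised pad. When it meets the cushion the push needed climbs from 7 to 12 N steeply; 16 to 25 N there is enough.
- corner1 (a point): Press point on the lid's top face near its corner at -x +y (lid frame x = -68, y = +36, z = 30 mm), right above a pad when the lid is on; 87 mm above the dish's origin on a raised pad. When it meets the cushion the push needed climbs from 7 to 12 N steeply; 16 to 25 N there is enough.
- corner2 (a point): Press point on the lid's top face near its corner at -x -y (lid frame x = -68, y = -36, z = 30 mm), right above a pad when the lid is on; 87 mm above the dish's origin on a raised pad. When it meets the cushion the push needed climbs from 7 to 12 N steeply; 16 to 25 N there is enough.
- corner3 (a point): Press point on the lid's top face near its corner at +x -y (lid frame x = +68, y = -36, z = 30 mm), right above a pad when the lid is on; 87 mm above the dish's origin on a raised pad. When it meets the cushion the push needed climbs from 7 to 12 N steeply; 16 to 25 N there is enough.
- wine: Closed green wine bottle standing, 74 mm wide, 290 mm high; origin at the centre of its underside. Bystander.
- tumbler: Drinking glass standing, 76 mm wide, 90 mm high; origin at the centre of its underside. Bystander.
- bowl: Small blue bowl, 120 mm wide, 45 mm high; origin at the centre of its underside. Bystander.
- candle: White pillar candle, 72 mm wide, 80 mm high; origin at the centre of its underside. Bystander.
There are look-alikes about, which are no part of the job. What is meant by the dish is not pink or turquoise, and is the larger of those in its own colour.

How it is judged:
By the outcome, as a careful person would: the job done as asked, in the order asked, and still so for the second after the job is handed in, with the robot touching nothing.
It also fails if it takes over 61 s, if anything falls off the work surface, if the arm or the gripper's body presses on something with over 40 N, if the wrist force passes 120 N, or if a joint passes its speed limit or range.

ROBOT

A 6-joint arm with a two-finger parallel gripper is mounted at the origin on the work surface. World frame = base frame: x ahead of the robot, y to its left, z up, the work surface at z = 0. Lengths are in m, angles in rad, forces in N, time in s.
With the tool pointing down it reaches from about 0.25 to 0.725 m from the base axis. Payload 4 kg.
Tool frame: the origin (TCP) lies at the very end of the fingers, on their centre line; the grasp point (between the pads) lies 19 mm behind it (bot.pinch_z is the distance from the TCP to the grasp point, in m); z points along the fingers, x is the direction in which the jaws open and shut, and the axes are right-handed (so a half turn about z gives the same grasp; the last joint's range is limited). The gripper opens to 85 mm and grips with 20 to 120 N. Pads are 22 mm wide; open, the fingers measure 114 mm over their backs; the gripper's body (76 mm by 85 mm) begins 54 mm behind the grasp point. The pads swing forward as they close: fully open they stand 13 mm farther back than shut.
Start: joints at [1.146, 0.241, 0.005, 1.335, 0, 1.571], TCP at [0.206, 0.456, 0.193] pointing down, gripper open.
Joint ranges: [-2.72, 2.72], [-1.05, 1.87], [-1.09, 1.28], [-1.99, 2.15], [-1.42, 1.44], [-3.14, 3.14]. Speed limits (rad/s): [2.79, 2.79, 3.14, 3.14, 3.14, 3.14].

INTERFACE

Orientations are given as a unit quaternion [x, y, z, w].
In Python, from workcell import bot gives the robot as it stands. The module is installed in compiled form; this text tells all that it offers.
- The arm moves only by the shell command python3 -m inch 'ROWS'. ROWS is JSON, a list of rows, each a list of 7 numbers: the shift along the tool's x, y, z scaled (see below), then the turn, a rotation vector about the tool's x, y, z scaled (see below), then the gripper command: -1 is fully open, 1 is shut, values between are in proportion. In form: [[x, y, z, wx, wy, wz, gripper], ...]. A call has exactly 8 rows; each row shifts and turns the commanded pose from where the row before left it, along the tool's axes as they then stand; what a row does not reach is not made up. The controller multiplies each number of a shift by 2.5 cm and each number of a turn by 180 degrees. A row lasts 1/10 s, in which the tool goes at most 50 mm and 8.59 degrees, less where a joint would pass 70% of its speed; a pose out of reach is approached as far as the arm can. A call with a number of a shift or a turn outside -1 to 1 is refused whole. A call with a gripper value outside its range is refused whole. The fingers move at their own pace and stop on an object; the grip force is fixed at half the most. Time passes only in rows, so rows that do not move let the fingers close, or fill a call up. It gives the time, the measured TCP pose, the force and the opening at its end, in the units of the state.
- bot.get_obs(): the state, without advancing time (a new reading comes with each control period).
- bot.camera(name): name is "side" or "top" or "wrist"; returns (picture, depth): 420x560x3 uint8, blue, green, red; 420x560 float32, m along the optical axis (not along the pixel's ray), 0 where there is no reading.
- bot.get_calibration(name): a dict with "vfov" (degrees; the focal length in pixels is half the picture's height over the tangent of half this angle, whatever the lens; pixels are square), "cx", "cy" (the principal point, pixels), "R" (3x3) and "t" (3): a world point X has camera coordinates R X + t. Camera axes: x right, y down, z forward; pixel columns grow to the right and rows downward; lengths in m; the calibration is good to about 2 mm. A picture is of the moment at which its call begins: read the wrist's pose just before it. get_calibration takes no time and is no camera call; for the wrist camera it gives the pose at the moment of the call.
- bot.job_done(): hands the job in, once; it reports no verdict.
The state is a dict: "clock": time; "joint_pos": joint angles; "joint_vel": joint speeds; "tau": joint torques, N m; "eef_pos": TCP position; "tool_rot": TCP orientation; "ft_force": force on the tool from outside, world axes, zero at the start; "ft_torque": the same for the moment, N m; "grip_width": finger opening in m.
Only numpy, scipy, OpenCV 4.12 (cv2) and the standard library are available. Lean on these libraries where they do the work, as an engineer would, in place of code of your own. Each camera call takes 0.05 s, during which the arm holds its last target.

## Working session

There is one attempt and no reset: what is moved stays moved. The work goes in short steps, Python scripts to look and compute and a shell command to move; the robot and the scene stay as the last step left them, time stands still between calls to the robot, and variables do not carry over. Pictures are saved under pics/ and viewed, and the job is handed in when it is done.

```bash
mkdir -p pics
python3 - <<'E'
from workcell import bot
import cv2,numpy as np
o=bot.get_obs()
print({k:np.round(v,3).tolist() for k,v in o.items()}, bot.pinch_z)
for n in ["side","top","wrist"]:
    c=bot.get_calibration(n); p,d=bot.camera(n)
    cv2.imwrite(f"pics/{n}0.png",p); np.savez(f"{n}0.npz",p=p,d=d,R=c["R"],t=c["t"],v=c["vfov"],cx=c["cx"],cy=c["cy"])
    print(n,c, (d>0).mean())
E
```

```text
{'clock': 0.0, 'joint_pos': [1.146, 0.241, 0.004, 1.335, 0.0, 1.571], 'joint_vel': [0.001, 0.001, -0.001, -0.001, -0.0, 0.001], 'tau': [-0.0, -37.232, 25.241, 0.017, 0.0, -0.0], 'eef_pos': [0.206, 0.455, 0.192], 'tool_rot': [0.84, 0.542, -0.001, 0.001], 'ft_force': [-0.142, 0.148, 0.026], 'ft_torque': [-0.014, 0.014, -0.009], 'grip_width': 0.085} 0.0187
side {'vfov': 45.632176958896224, 'cx': 274.1061649567674, 'cy': 206.20254099598804, 'R': array([[ 0.97704978, -0.2129954 ,  0.00258694],
       [-0.15485065, -0.71856363, -0.67800264],
       [ 0.14627032,  0.66204174, -0.73505491]]), 't': array([-0.52062523,  0.11690552,  1.19014825])} 0.9959821428571428
top {'vfov': 44.896374293463026, 'cx': 279.21553003808924, 'cy': 210.99899842632104, 'R': array([[ 1.25009958e-03, -9.99941770e-01, -1.07188505e-02],
       [-9.90187313e-01,  2.60101658e-04, -1.39746259e-01],
       [ 1.39740910e-01,  1.07883665e-02, -9.90129330e-01]]), 't': array([-0.00553228,  0.53298248,  1.42037658])} 0.9960416666666667
wrist {'vfov': 63.81047950962619, 'cx': 278.7332612736241, 'cy': 204.51175957272878, 'R': array([[ 0.41213507,  0.91111967, -0.00237311],
       [ 0.87574671, -0.39541308,  0.27697688],
       [ 0.25142072, -0.11623013, -0.96087365]]), 't': array([-0.4987792 , -0.03666784,  0.37952731])} 0.9958673469387755
```

View pics/top0.png

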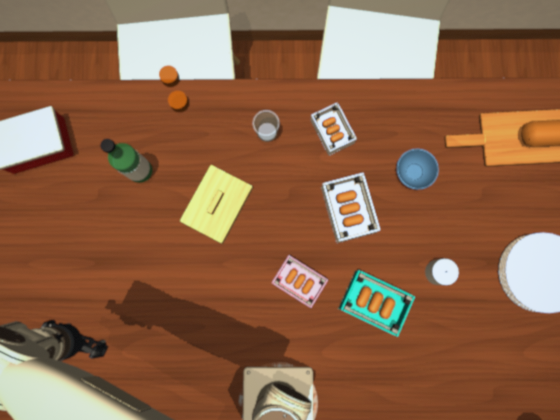

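View pics/side0.png

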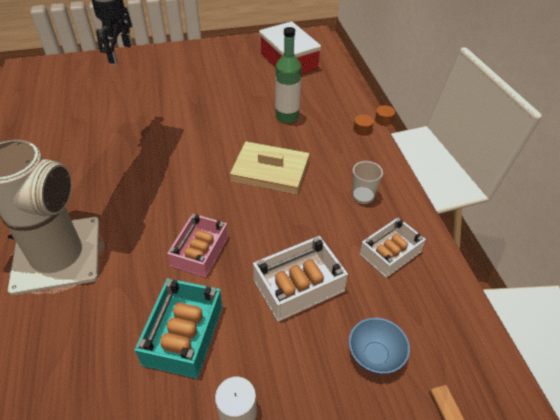

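View pics/wrist0.png

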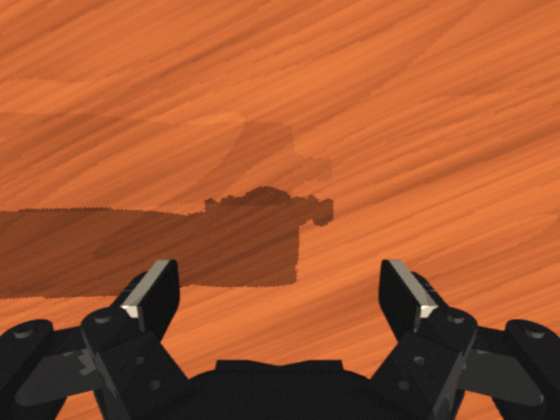

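Dish candidates in the top view are white large (351,208), white small (333,128), pink (300,281) and turquoise (378,301). The large white one at (351,208) fits, since it is not pink or turquoise and is the larger of the two whites. The lid is at (216,204).

```bash
cat > h.py <<'E'
import numpy as np,cv2
def load(f): return dict(np.load(f))
def K(s): 
    f=210/np.tan(np.radians(float(s["v"]))/2); return f,float(s["cx"]),float(s["cy"])
def grid(s):
    f,cx,cy=K(s); v,u=np.mgrid[0:420,0:560]; d=s["d"]
    C=np.stack([(u-cx)/f*d,(v-cy)/f*d,d],-1)
    return (C-s["t"])@s["R"]
def plane(s,uv,z):
    f,cx,cy=K(s); uv=np.atleast_2d(uv).astype(float)
    r=np.c_[(uv[:,0]-cx)/f,(uv[:,1]-cy)/f,np.ones(len(uv))]@s["R"]
    o=-s["R"].T@s["t"]; k=(z-o[2])/r[:,2]; return o+k[:,None]*r
def rect(P):
    (c,wh,a)=cv2.minAreaRect((P[:,:2]*1000).astype(np.float32))
    if wh[0]<wh[1]: wh=wh[::-1]; a+=90
    return np.array(c),np.array(wh),(a+90)%180-90
def snap(n,tag):
    from workcell import bot
    c=bot.get_calibration(n); p,d=bot.camera(n); cv2.imwrite(f"pics/{n}{tag}.png",p)
    s=dict(p=p,d=d,R=c["R"],t=c["t"],v=c["vfov"],cx=c["cx"],cy=c["cy"]); np.savez(f"{n}{tag}.npz",**s); return s
E
python3 - <<'E'
from h import *
s=load("top0.npz"); W=grid(s); p=s["p"]
cv2.imwrite("pics/crop.png",cv2.resize(p[100:250,170:400],None,fx=3.4,fy=3.4,interpolation=cv2.INTER_CUBIC))
hsv=cv2.cvtColor(p,cv2.COLOR_BGR2HSV)
def comp(m,u,v):
    n,l,st,_=cv2.connectedComponentsWithStats(m.astype(np.uint8)); print(st[l[v,u]]); return l==l[v,u]
# depth masks
for nm,(x0,x1,y0,y1),lo,hi in [("lid",(175,257,160,248),.018,.045),("lidbar",(175,257,160,248),.05,.07),("dish",(318,385,168,246),.058,.074),("dishpads",(318,385,168,246),.074,.09),("table",(60,110,200,300),-.1,.1)]:
    w=W[y0:y1,x0:x1]; m=(w[...,2]>lo)&(w[...,2]<hi); P=w[m]; print(nm,m.sum(),P.mean(0).round(4),np.median(P[:,2]).round(4),*[np.round(q,1) for q in rect(P)])
# colour-based
sat=hsv[...,1];val=hsv[...,2]
m=(hsv[...,0]>20)&(hsv[...,0]<40)&(sat>60)&(val>120)
k=comp(m,200,200); 
ys,xs=np.nonzero(k); 
print("lid col",*[np.round(q,1) for q in rect(plane(s,np.c_[xs,ys],.03))])
m=(sat<70)&(val>110); m[:168]=0;m[246:]=0;m[:,:318]=0;m[:,385:]=0
n,l,st,_=cv2.connectedComponentsWithStats(m.astype(np.uint8)); i=1+st[1:,4].argmax(); ys,xs=np.nonzero(l==i)
print("dish col",*[np.round(q,1) for q in rect(plane(s,np.c_[xs,ys],.068))])
for nm,(u,v) in dict(wine=(128,160),tum=(266,124),bowl=(417,169),candle=(445,272)).items(): print(nm,W[v,u].round(3))
E
```

```text
lid 2904 [0.5574 0.1773 0.0306] 0.0305 [559.1 177.5] [188.9 139.5] -27.7
lidbar 150 [0.5579 0.1772 0.0612] 0.0613 [558.7 177.7] [69.5 16.9] -27.8
dish 527 [ 0.5423 -0.2062  0.068 ] 0.0686 [ 543.6 -207.9] [170.5 121.8] 15.0
dishpads 173 [ 0.5428 -0.211   0.0783] 0.0779 [ 542.2 -206.7] [168.2 116.8] 14.8
table 4982 [0.4255 0.5639 0.0009] 0.0009 [427.  564.6] [296.7 149.8] 2.8
[ 180  165   72   78 3164]
lid col [557.  178.4] [190.9 141.7] -27.5
dish col [ 541.4 -205. ] [175.8 128.3] 14.9
wine [0.646 0.387 0.192]
tum [0.799 0.035 0.012]
bowl [ 0.662 -0.411  0.01 ]
candle [ 0.359 -0.459  0.078]
```

View pics/crop.png

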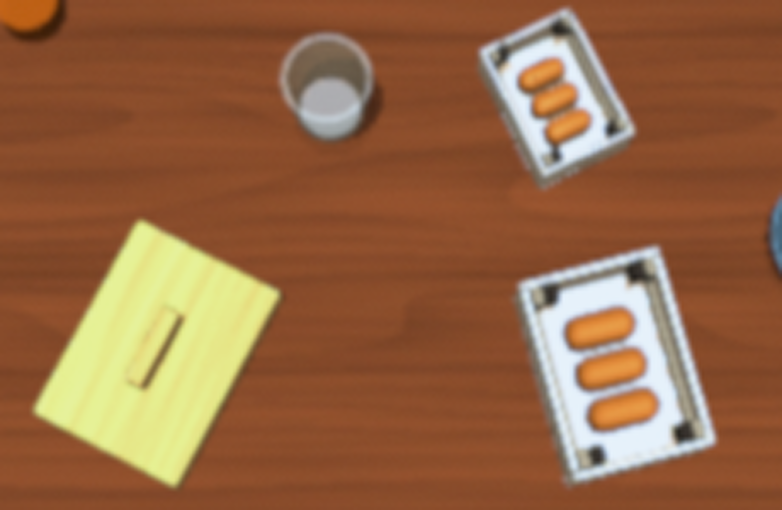

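```bash
python3 -m inch '[[-0.25,1,0,0,0,0.0189,-1],[-0.25,1,0,0,0,0,-1],[-0.25,1,0,0,0,0,-1],[-0.25,1,0,0,0,0,-1],[-0.25,1,0,0,0,0,-1],[-0.25,1,0,0,0,0,-1],[-0.25,1,0,0,0,0,-1],[-0.25,1,0,0,0,0,-1]]'
python3 -m inch '[[-0.25,1,0,0,0,0,-1],[-0.25,1,0,0,0,0,-1],[-0.25,1,0,0,0,0,-1],[-0.25,1,0,0,0,0,-1],[-0.25,1,0,0,0,0,-1],[-0.25,1,0,0,0,0,-1],[-0.25,1,0,0,0,0,-1],[0,0,0,0,0,0,-1]]'
cat >> h.py <<'E'
def go(x,y,z,yaw):
    "needed tool-frame shift in units of 25mm and turn units; yaw = world angle of tool x, deg"
    from workcell import bot
    from scipy.spatial.transform import Rotation as Ro
    o=bot.get_obs(); R=Ro.from_quat(o["tool_rot"]); M=R.as_matrix(); e=np.array(o["eef_pos"])
    a=np.radians(yaw); T=np.c_[[np.cos(a),np.sin(a),0],[np.sin(a),-np.cos(a),0],[0,0,-1]]
    sh=M.T@(np.array([x,y,z])-e)/.025; rv=Ro.from_matrix(M.T@T).as_rotvec()/np.pi
    print("t",o["clock"],"tcp",e.round(4),"F",np.round(o["ft_force"],1),"T",np.round(o["ft_torque"],2),"w",o["grip_width"],"yaw",np.degrees(np.arctan2(M[1,0],M[0,0])).round(2),"SHIFT",sh.round(3),"TURN",rv.round(4))
E
python3 -c "
from h import *
go(.559,.1775,.036,62.3)"
```

```text
clock: 0.95
eef_pos: [0.3613, 0.3184, 0.1927]
tool_rot: [0.856, 0.517, -0.0, 0.0]
ft_force: [0.0, 0.1, -0.6]
grip_width: 0.0855
clock: 1.75
eef_pos: [0.4971, 0.1972, 0.1923]
tool_rot: [0.857, 0.515, -0.0, 0.0]
ft_force: [0.5, 0.2, 0.1]
grip_width: 0.0858
t 1.75 tcp [0.4971 0.1972 0.1923] F [0.5 0.2 0.1] T [-0.02 -0.02 -0.02] w 0.08577899249659751 yaw 62.04 SHIFT [0.472 2.554 6.254] TURN [ 0.0001  0.0003 -0.0014]
```

```bash
python3 -m inch '[[0.07,0.36,0.5,0,0,-0.0014,-1],[0.07,0.36,0.5,0,0,0,-1],[0.07,0.36,0.5,0,0,0,-1],[0.07,0.36,0.5,0,0,0,-1],[0.07,0.36,0.5,0,0,0,-1],[0.07,0.36,0.5,0,0,0,-1],[0.05,0.39,0.5,0,0,0,-1],[0,0,0.5,0,0,0,-1]]'
python3 -c "
from h import *
go(.559,.1775,.036,62.3); s=snap('wrist','1')"
```

```text
clock: 2.55
eef_pos: [0.5586, 0.1797, 0.0918]
tool_rot: [0.855, 0.518, 0.0, 0.0]
ft_force: [0.2, 0.6, 0.1]
grip_width: 0.0855
t 2.55 tcp [0.5586 0.1797 0.0918] F [0.2 0.6 0.1] T [-0.03 -0.03 -0.01] w 0.08549464684545029 yaw 62.45 SHIFT [-0.07   0.052  2.231] TURN [ 0.0002 -0.0001  0.0008]
```

View pics/wrist1.png

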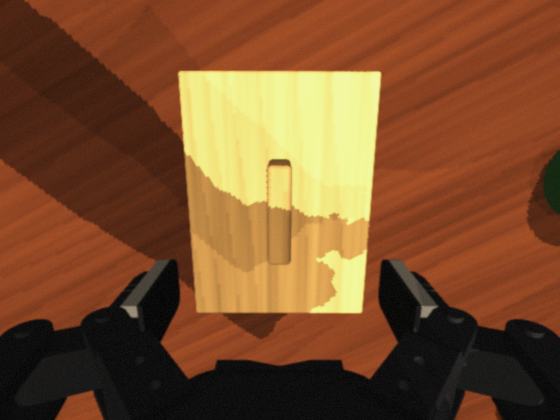

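The bar is centred between the fingers (column 279, rows 160–265) and square with the tool. The plate corners are at (180,72), (380,72), (363,312) and (196,312). I'll compute the lid centre from these.

Run:
```python
from h import *
s=load("wrist1.npz"); P=plane(s,[(180,72),(380,72),(363,312),(196,312)],.03)
print((P*1000).round(1),rect(P)); W=grid(s)
m=(W[...,2]>.055)&(W[...,2]<.066); m[:,:200]=0;m[:,350:]=0;m[300:]=0
print(rect(W[m])); 
m=(W[...,2]>.024)&(W[...,2]<.04); m[:,:150]=0;m[:,400:]=0;m[330:]=0;m[:60]=0
n,l,st,_=cv2.connectedComponentsWithStats(m.astype(np.uint8));i=1+st[1:,4].argmax();print(st[i],rect(W[l==i]))
```

```text
[[445.6 163.5  30. ]
 [507.9 283.   30. ]
 [673.  198.4  30. ]
 [609.2  76.1  30. ]] (array([558.86151123, 180.12069702]), array([185.42744446, 138.01855469]), -27.542133331298828)
(array([558.56518555, 179.63894653]), array([69.65278625, 15.88762188]), -27.929203033447266)
[  178    71   203   242 42055] (array([558.48077393, 179.73478699]), array([187.27757263, 138.55130005]), -27.738399505615234)
```

```bash
python3 -m inch '[[0,0,0.5,0,0,0.0008,-1],[0,0,0.5,0,0,0,-1],[0,0,0.5,0,0,0,-1],[0,0,0.5,0,0,0,-1],[0,0,0.22,0,0,0,-1],[0,0,0,0,0,0,1],[0,0,0,0,0,0,1],[0,0,0,0,0,0,1]]'
python3 -m inch '[[0,0,0,0,0,0,1],[0,0,0,0,0,0,1],[0,0,-0.3,0,0,0,1],[0,0,-0.7,0,0,0,1],[0,0,-1,0,0,0,1],[0,0,-1,0,0,0,1],[0,0,-1,0,0,0,1],[0,0,-1,0,0,0,1]]'
python3 -c "
from h import *
go(.543,-.206,.19,105)"
```

```text
clock: 3.4
eef_pos: [0.5579, 0.1804, 0.0382]
tool_rot: [0.856, 0.518, 0.001, 0.0]
ft_force: [-0.3, 0.1, -0.3]
grip_width: 0.0437
clock: 4.2
eef_pos: [0.5573, 0.1801, 0.1644]
tool_rot: [0.856, 0.518, 0.0, 0.0]
ft_force: [-0.3, 0.1, -0.9]
grip_width: 0.0005
t 4.2 tcp [0.5573 0.1801 0.1644] F [-0.3  0.1 -0.9] T [-0.01 -0.08 -0.01] w 0.0004924856091513025 yaw 62.36 SHIFT [-13.948   6.659  -1.03 ] TURN [ 3.000e-04 -1.000e-04 -2.369e-01]
```

```bash
python3 -c "
from h import *
s=snap('wrist','2'); snap('top','2')"
```

```text
(no output)
```

View pics/wrist2.png

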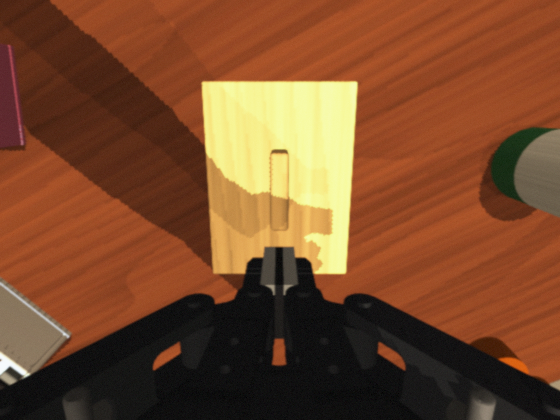

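View pics/top2.png

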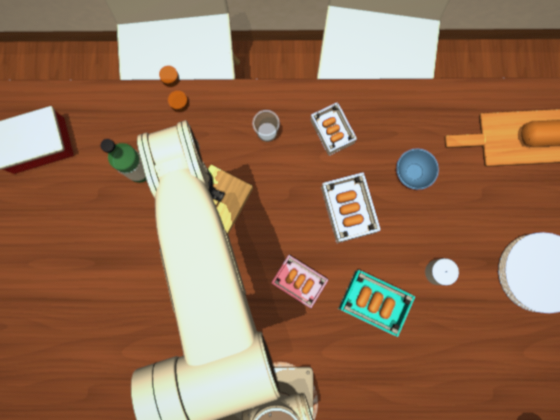

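Missed: the fingers were still closing when the lift began, so they shut above the bar. The lid (205–355, 82–272) and the bottle look undisturbed. I'll reopen, go down again and allow more closing time.

```bash
python3 - <<'E'
from h import *
s=load("wrist2.npz"); W=grid(s)
for lo,hi in[(.055,.067),(.024,.04)]:
    m=(W[...,2]>lo)&(W[...,2]<hi); m[:,:190]=0;m[:,370:]=0;m[245:]=0;m[:70]=0
    n,l,st,_=cv2.connectedComponentsWithStats(m.astype(np.uint8));i=1+st[1:,4].argmax();print(st[i],rect(W[l==i]))
go(.5585,.1797,.036,62.2)
E
python3 -m inch '[[0,0,0.5,0,0,0,-1],[0,0,0.5,0,0,0,-1],[0,0,0.5,0,0,0,-1],[0,0,0.5,0,0,0,-1],[0,0,0.25,0,0,0,-1],[0,0,0.25,0,0,0,-1],[0,0,0,0,0,0,-1],[0,0,0,0,0,0,-1]]'
python3 -c "
from h import *
go(.5585,.1797,.036,62.2)"
```

```text
[ 270  152   19   78 1429] (array([558.20349121, 179.85742188]), array([68.73030853, 15.77092552]), -28.075088500976562)
[  202    81   155   164 22365] (array([544.55670166, 186.81036377]), array([155.77996826, 138.29882812]), -27.63741683959961)
t 4.3 tcp [0.56   0.181  0.1676] F [0.7 0.9 1.1] T [ 0.02 -0.    0.04] w 9.92842678713748e-05 yaw 62.37 SHIFT [-0.108 -0.062  5.263] TURN [ 0.002  -0.002   0.0009]
clock: 5.1
eef_pos: [0.5575, 0.1802, 0.1002]
tool_rot: [0.856, 0.518, 0.0, 0.0]
ft_force: [0.4, -0.1, 0.4]
grip_width: 0.0852
t 5.1 tcp [0.5575 0.1802 0.1002] F [ 0.4 -0.1  0.4] T [-0.06 -0.04 -0.02] w 0.08516476163533968 yaw 62.37 SHIFT [-1.000e-03  4.400e-02  2.567e+00] TURN [ 0.0001 -0.0001  0.0009]
```

```bash
python3 -m inch '[[0,0.04,0.5,0,0,0,-1],[0,0,0.5,0,0,0,-1],[0,0,0.5,0,0,0,-1],[0,0,0.5,0,0,0,-1],[0,0,0.37,0,0,0,-1],[0,0,0.2,0,0,0,-1],[0,0,0,0,0,0,1],[0,0,0,0,0,0,1]]'
python3 -m inch '[[0,0,0,0,0,0,1],[0,0,0,0,0,0,1],[0,0,0,0,0,0,1],[0,0,0,0,0,0,1],[0,0,0,0,0,0,1],[0,0,0,0,0,0,1],[0,0,0,0,0,0,1],[0,0,0,0,0,0,1]]'
python3 -c "
from h import *
go(.543,-.206,.19,105)"
```

```text
clock: 5.9
eef_pos: [0.5584, 0.1798, 0.0359]
tool_rot: [0.856, 0.518, 0.0, 0.0]
ft_force: [-0.9, -0.0, 0.4]
grip_width: 0.0589
clock: 6.7
eef_pos: [0.5581, 0.1797, 0.0357]
tool_rot: [0.856, 0.518, -0.0, -0.0]
ft_force: [-0.2, -0.6, -0.6]
grip_width: -0.0001
t 6.7 tcp [0.5581 0.1797 0.0357] F [-0.2 -0.6 -0.6] T [-0.05 -0.02 -0.02] w -8.985487473677163e-05 yaw 62.36 SHIFT [-13.947   6.619  -6.17 ] TURN [-0.      0.     -0.2369]
```

```bash
python3 -c "
from h import *
s=snap('wrist','3'); s=snap('side','3'); cv2.imwrite('pics/side3c.png',cv2.resize(s['p'][0:250,150:400],None,fx=2.4,fy=2.4))"
```

```text
(no output)
```

View pics/wrist3.png

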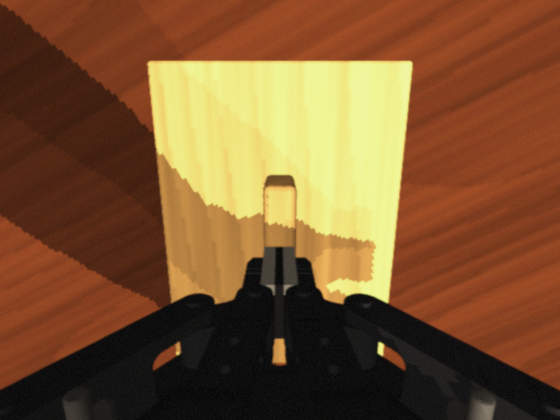

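View pics/side3c.png

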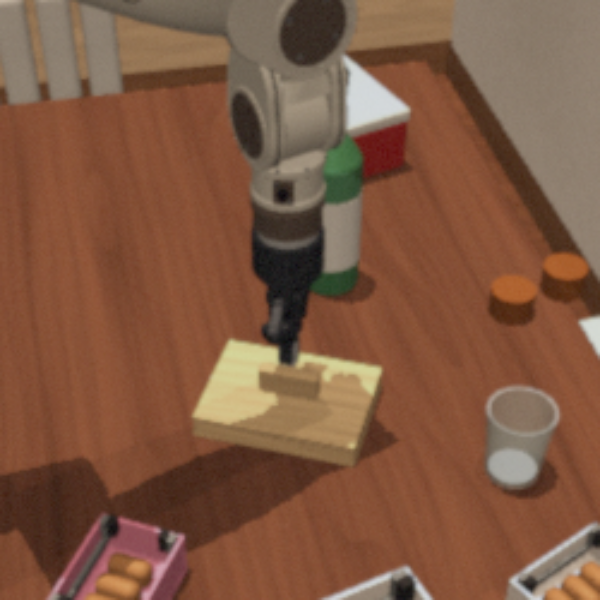

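Run:
```python
from h import *
from workcell import bot
s=load("wrist3.npz"); W=grid(s)
for v in range(180,300,8): print(v,(W[v,272]*1000).round(0),(W[v,287]*1000).round(0), s["d"][v,272].round(3))
s=load("side3.npz"); W=grid(s)
for v in range(120,175,5): print(v,[(W[v,u]*1000).round(0).tolist() for u in (265,270,275)])
print(bot.get_obs()["joint_pos"])
c=bot.get_calibration("wrist"); print(-c["R"].T@c["t"])
```

```text
180 [526. 193.  49.] [530. 199.  49.] 0.171
188 [527. 192.  61.] [531. 198.  61.] 0.16
196 [530. 190.  62.] [534. 197.  62.] 0.16
204 [534. 189.  62.] [538. 195.  61.] 0.161
212 [538. 187.  62.] [541. 193.  63.] 0.163
220 [541. 185.  63.] [545. 191.  62.] 0.163
228 [545. 183.  62.] [548. 189.  62.] 0.164
236 [549. 181.  62.] [552. 188.  63.] 0.166
244 [552. 179.  62.] [556. 186.  62.] 0.167
252 [547. 182.  86.] [550. 188.  85.] 0.142
260 [547. 182.  93.] [550. 188.  93.] 0.135
268 [547. 182. 100.] [550. 187. 100.] 0.129
276 [548. 182. 106.] [550. 187. 106.] 0.123
284 [548. 183. 112.] [550. 187. 111.] 0.117
292 [547. 183. 119.] [549. 187. 119.] 0.111
120 [[541.0, 145.0, 204.0], [554.0, 146.0, 202.0], [574.0, 182.0, 172.0]]
125 [[541.0, 147.0, 188.0], [553.0, 144.0, 188.0], [569.0, 156.0, 177.0]]
130 [[540.0, 141.0, 177.0], [553.0, 145.0, 172.0], [570.0, 163.0, 155.0]]
135 [[538.0, 132.0, 169.0], [557.0, 164.0, 140.0], [569.0, 157.0, 143.0]]
140 [[536.0, 123.0, 161.0], [551.0, 136.0, 148.0], [602.0, 305.0, 1.0]]
145 [[569.0, 290.0, 0.0], [558.0, 166.0, 105.0], [598.0, 287.0, -3.0]]
150 [[558.0, 236.0, 29.0], [558.0, 167.0, 87.0], [586.0, 233.0, 26.0]]
155 [[547.0, 181.0, 60.0], [560.0, 177.0, 60.0], [573.0, 175.0, 60.0]]
160 [[548.0, 185.0, 38.0], [558.0, 169.0, 49.0], [571.0, 165.0, 51.0]]
165 [[545.0, 174.0, 30.0], [558.0, 170.0, 31.0], [572.0, 168.0, 30.0]]
170 [[541.0, 155.0, 29.0], [554.0, 151.0, 30.0], [568.0, 150.0, 28.0]]
[ 3.11463509e-01  5.18077801e-01 -1.01230247e-02  1.04267679e+00
 -4.24048033e-05  7.93721999e-01]
[0.49623173 0.21209077 0.21718095]
```

Run:
```python
from h import *
for f in ("wrist0.npz","wrist1.npz","wrist2.npz","wrist3.npz"):
    s=load(f); W=grid(s); o=-s["R"].T@s["t"]
    ys=[]
    near=s["d"]<(0.2 if f!="wrist3.npz" else .15)
    near&=s["d"]>0
    P=W[near]; i=P[:,2].argsort()[:40]
    print(f,"cam z",o[2].round(4),"tcp z",(o[2]-.1815).round(4),"lowest gripper z",P[i,2][[0,10,39]].round(4),P[i].mean(0).round(3))
s=load("wrist3.npz"); W=grid(s)
for u in (260,268,275,284,292): print(u,[(v,int(W[v,u,2]*1000)) for v in range(240,270,3)])
```

```text
wrist0.npz cam z 0.3737 tcp z 0.1922 lowest gripper z [0.2436 0.2444 0.245 ] [0.211 0.464 0.245]
wrist1.npz cam z 0.2732 tcp z 0.0917 lowest gripper z [0.1431 0.1437 0.1446] [0.558 0.18  0.144]
wrist2.npz cam z 0.3458 tcp z 0.1643 lowest gripper z [0.207  0.2075 0.2086] [0.548 0.184 0.208]
wrist3.npz cam z 0.2172 tcp z 0.0357 lowest gripper z [0.0785 0.0791 0.0803] [0.549 0.185 0.079]
260 [(240, 29), (243, 30), (246, 30), (249, 29), (252, 30), (255, 29), (258, 81), (261, 85), (264, 88), (267, 90)]
268 [(240, 61), (243, 62), (246, 61), (249, 82), (252, 84), (255, 87), (258, 90), (261, 93), (264, 96), (267, 98)]
275 [(240, 62), (243, 61), (246, 62), (249, 81), (252, 84), (255, 87), (258, 89), (261, 93), (264, 96), (267, 98)]
284 [(240, 62), (243, 62), (246, 62), (249, 81), (252, 84), (255, 87), (258, 91), (261, 93), (264, 95), (267, 99)]
292 [(240, 61), (243, 61), (246, 61), (249, 81), (252, 84), (255, 87), (258, 91), (261, 92), (264, 96), (267, 99)]
```

The reported TCP and the real fingertips disagree. The wrist depth puts the shut fingertip about 44 mm above the reported TCP z, and the side view agrees (tip at about 80 mm, bar top at 60 mm). The same offset shows in all the wrist frames, so I'll correct for it by aiming 44 mm lower, opening first and watching the force.

```bash
python3 -m inch '[[0,0,0,0,0,0,-1],[0,0,0,0,0,0,-1],[0,0,0,0,0,0,-1],[0,0,0,0,0,0,-1],[0,0,0.4,0,0,0,-1],[0,0,0.4,0,0,0,-1],[0,0,0.3,0,0,0,-1],[0,0,0,0,0,0,-1]]'
python3 -c "
from h import *
go(.5585,.1797,-.008,62.2);s=snap('wrist','4');W=grid(s);m=(s['d']>0)&(s['d']<.13);z=np.sort(W[...,2][m]);print(z[:60:10])"
```

```text
clock: 7.6
eef_pos: [0.5565, 0.1791, 0.0061]
tool_rot: [0.856, 0.518, -0.002, -0.0]
ft_force: [0.7, -0.6, -0.1]
grip_width: 0.0859
t 7.6 tcp [0.5565 0.1791 0.0061] F [ 0.7 -0.6 -0.1] T [ 0.06 -0.02  0.02] w 0.08591094331232889 yaw 62.37 SHIFT [0.059 0.063 0.563] TURN [-0.0009  0.0009  0.0009]
[0.06344576 0.06956325 0.06970176 0.06981392 0.0699786  0.07013212]
```

View pics/wrist4.png

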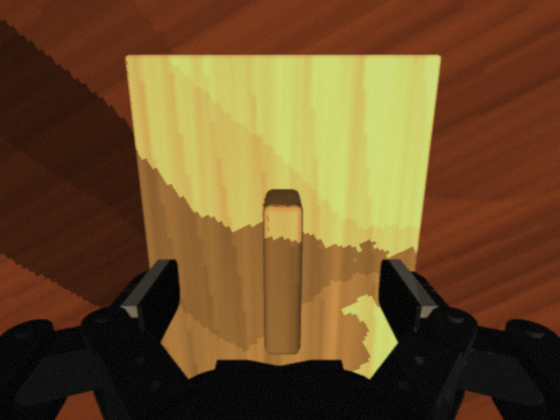

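```bash
python3 -m inch '[[0,0,0.2,0,0,0,-1],[0,0,0.2,0,0,0,-1],[0,0,0.1,0,0,0,-1],[0,0,0,0,0,0,1],[0,0,0,0,0,0,1],[0,0,0,0,0,0,1],[0,0,0,0,0,0,1],[0,0,0,0,0,0,1]]'
python3 -c "
from h import *
go(.5585,.1797,-.008,62.2)"
```

```text
clock: 8.45
eef_pos: [0.5584, 0.1799, -0.0038]
tool_rot: [0.856, 0.518, 0.0, -0.0]
ft_force: [-0.8, -1.0, -1.3]
grip_width: 0.0152
t 8.45 tcp [ 0.5584  0.1799 -0.0038] F [-0.8 -1.  -1.3] T [0.   0.11 0.02] w 0.015174463291447879 yaw 62.37 SHIFT [-0.004  0.006  0.168] TURN [ 0.0001 -0.0002  0.0009]
```

```bash
python3 -m inch '[[0,0,0,0,0,0,1],[0,0,-0.2,0,0,0,1],[0,0,-0.4,0,0,0,1],[0,0,-0.8,0,0,0,1],[0,0,-1,0,0,0,1],[0,0,-1,0,0,0,1],[0,0,-1,0,0,0,1],[0,0,-1,0,0,0,1]]'
python3 -c "
from h import *
go(.543,-.206,.13,105); snap('side','5')"
```

```text
clock: 9.25
eef_pos: [0.5578, 0.1796, 0.1322]
tool_rot: [0.856, 0.518, -0.0, -0.0]
ft_force: [0.3, -0.3, -3.3]
grip_width: 0.015
t 9.25 tcp [0.5578 0.1796 0.1322] F [ 0.3 -0.3 -3.3] T [-0.01 -0.09 -0.01] w 0.01504473519124172 yaw 62.37 SHIFT [-13.938   6.629   0.089] TURN [-1.000e-04  0.000e+00 -2.369e-01]
```

View pics/side5.png

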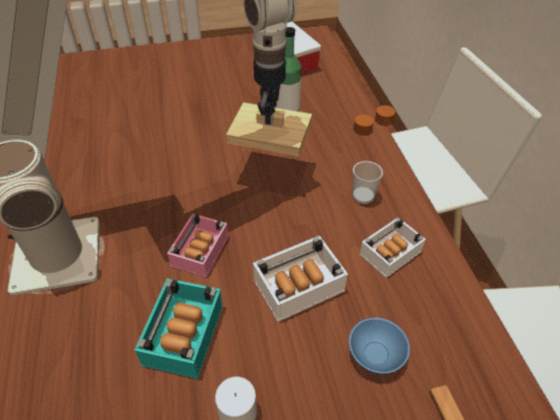

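```bash
python3 - <<'E'
from h import *
for f,lb,db in (("top0.npz",(175,257,160,248),(318,385,168,246)),("side0.npz",(225,315,135,195),(248,350,235,318))):
    s=load(f); W=grid(s)
    for nm,b,lo,hi in (("lid",lb,.02,.04),("bar",lb,.054,.07),("dish",db,.06,.074)):
        w=W[b[2]:b[3],b[0]:b[1]]; m=(w[...,2]>lo)&(w[...,2]<hi); P=w[m]
        n,l,st,_=cv2.connectedComponentsWithStats(m.astype(np.uint8),connectivity=8); i=1+st[1:,4].argmax()
        print(f,nm,m.sum(),np.median(P[:,2]).round(4),*[np.round(q,1) for q in rect(P)],"biggest",*[np.round(q,1) for q in rect(w[l==i])])
E
python3 -m inch '[[-0.5,0.25,0,0,0,0,1],[-0.9,0.43,0,0,0,0,1],[-0.9,0.43,0,0,0,0,1],[-0.9,0.43,0,0,0,0,1],[-0.9,0.43,0,0,0,0,1],[-0.9,0.43,0,0,0,0,1],[-0.9,0.43,0,0,0,0,1],[-0.9,0.43,0,0,0,0,1]]'
python3 -m inch '[[-0.9,0.43,0,0,0,0,1],[-0.9,0.43,0,0,0,0,1],[-0.9,0.43,0,0,0,0,1],[-0.9,0.43,0,0,0,0,1],[-0.9,0.43,0,0,0,0,1],[-0.7,0.33,0,0,0,0,1],[-0.5,0.23,0,0,0,0,1],[0,0,0,0,0,0,1]]'
python3 -c "
from h import *
go(.543,-.206,.13,105)"
```

```text
top0.npz lid 2882 0.0305 [559.1 177.5] [188.9 139.5] -27.7 biggest [559.1 177.5] [188.9 139.5] -27.7
top0.npz bar 140 0.0617 [559.  177.7] [68.9 16.8] -28.2 biggest [559.  177.7] [68.9 16.8] -28.2
top0.npz dish 511 0.0688 [ 543.6 -207.9] [170.5 121.8] 15.0 biggest [ 543.6 -207.9] [170.5 121.8] 15.0
side0.npz lid 2205 0.0286 [562.  180.1] [188.4 144.5] -27.3 biggest [562.  180.1] [188.4 144.5] -27.3
side0.npz bar 140 0.0594 [561.9 178.1] [68.7 21.3] -31.9 biggest [561.9 178.1] [68.7 21.3] -31.9
side0.npz dish 956 0.0663 [ 545.1 -206. ] [170.7 122.5] 15.0 biggest [ 545.1 -206. ] [170.7 122.5] 15.0
clock: 10.1
eef_pos: [0.5496, -0.0107, 0.1287]
tool_rot: [0.856, 0.518, -0.002, -0.001]
ft_force: [0.5, 0.3, -1.7]
grip_width: 0.0152
clock: 10.9
eef_pos: [0.544, -0.1683, 0.1293]
tool_rot: [0.856, 0.516, -0.001, -0.001]
ft_force: [-1.1, 0.1, -2.5]
grip_width: 0.015
t 10.9 tcp [ 0.544  -0.1683  0.1293] F [-1.1  0.1 -2.5] T [0.05 0.03 0.  ] w 0.015018337356373243 yaw 62.19 SHIFT [-1.354  0.668 -0.028] TURN [-0.0008  0.     -0.2378]
```

```bash
python3 -m inch '[[-0.5,0.25,0,0,0,0,1],[-0.5,0.25,0,0,0,0,1],[-0.35,0.2,0,0,0,-0.04,1],[0,0,0,0,0,-0.04,1],[0,0,0,0,0,-0.04,1],[0,0,0,0,0,-0.04,1],[0,0,0,0,0,-0.04,1],[0,0,0,0,0,-0.038,1]]'
python3 -c "
from h import *
go(.5424,-.206,.08,105.1)
for n in('top','side','wrist'): snap(n,'6')
go(.5424,-.206,.08,105.1)"
```

```text
clock: 11.7
eef_pos: [0.5454, -0.2048, 0.1307]
tool_rot: [0.605, 0.796, -0.0, 0.0]
ft_force: [0.4, 0.0, -2.6]
grip_width: 0.0153
t 11.7 tcp [ 0.5454 -0.2048  0.1307] F [ 0.4  0.  -2.6] T [ 0.04 -0.02 -0.02] w 0.015327105119226778 yaw 105.52 SHIFT [-0.015 -0.128  2.028] TURN [-0.      0.0001  0.0024]
t 11.85 tcp [ 0.5454 -0.2046  0.1307] F [-0.2 -0.3 -3.3] T [ 0.04 -0.01 -0.02] w 0.014513112716593982 yaw 105.09 SHIFT [-0.021 -0.129  2.029] TURN [-0.      0.0001 -0.0001]
```

View pics/top6.png

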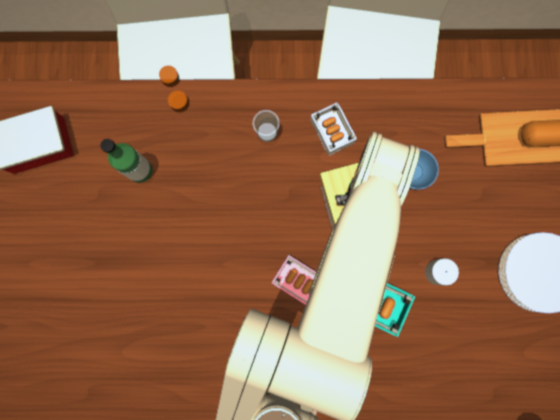

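View pics/side6.png

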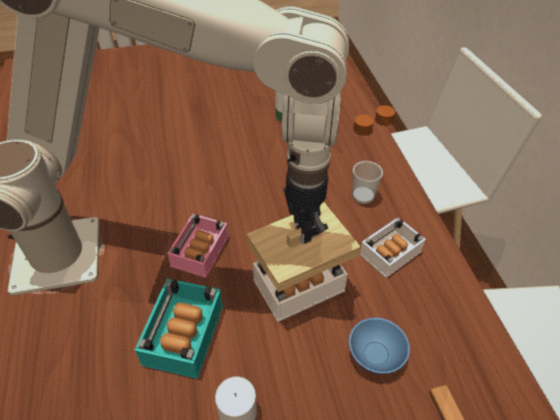

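View pics/wrist6.png

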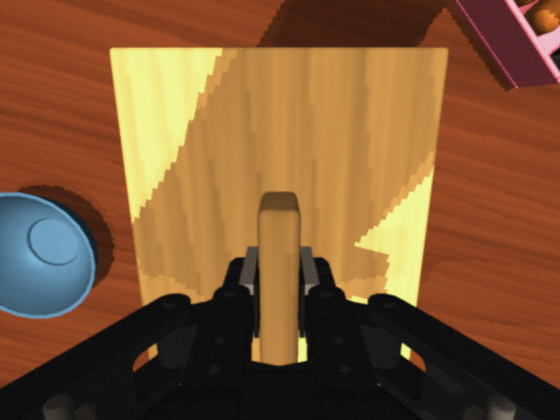

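Run:
```python
from h import *
for f,b in (("side6.npz",(235,370,195,300)),("wrist6.npz",(90,460,30,270))):
    s=load(f); W=grid(s); w=W[b[2]:b[3],b[0]:b[1]]
    z=w[...,2]; h=np.histogram(z[(z>.12)&(z<.2)],bins=np.arange(.12,.2,.004)); print(h[0])
    m=(z>.155)&(z<.173); P=w[m]
    n,l,st,_=cv2.connectedComponentsWithStats(m.astype(np.uint8)); i=1+st[1:,4].argmax(); Q=w[l==i]; A=np.c_[Q[:,:2],np.ones(len(Q))]; print(f,rect(Q),np.linalg.lstsq(A,Q[:,2],rcond=None)[0])
```

```text
[   0    0    1   75  147  168  156  160   78  123 2592 1317   30   23
   29   32   38   31   81   43]
side6.npz (array([ 547.68328857, -204.79011536]), array([189.29977417, 140.05862427]), 15.684547424316406) [-1.05319266e-04  3.94093210e-03  1.64247797e-01]
[    0     0     0     0     0     0     0     0     0     0  6696 58370
    67   134   269   321   343   250   849  1928]
wrist6.npz (array([ 502.94958496, -216.87756348]), array([138.03694153,  99.28244019]), -74.81532382965088) [ 0.00085065 -0.00055432  0.16427409]
```

```bash
python3 -m inch '[[-0.02,-0.12,0.2,0,0,0,1],[0,0,0.4,0,0,0,1],[0,0,0.4,0,0,0,1],[0,0,0.4,0,0,0,1],[0,0,0.4,0,0,0,1],[0,0,0.4,0,0,0,1],[0,0,0.2,0,0,0,1],[0,0,0,0,0,0,1]]'
python3 - <<'E'
from h import *
go(.5425,-.206,.0535,105.1)
s=snap('side','7'); cv2.imwrite('pics/side7c.png',cv2.resize(s['p'][190:330,220:390],None,fx=4,fy=4,interpolation=cv2.INTER_CUBIC))
W=grid(s); b=(235,370,205,320); w=W[b[2]:b[3],b[0]:b[1]]; m=(w[...,2]>.093)&(w[...,2]<.112)
n,l,st,_=cv2.connectedComponentsWithStats(m.astype(np.uint8)); i=1+st[1:,4].argmax(); Q=w[l==i]; print(rect(Q),np.median(Q[:,2]))
E
```

```text
clock: 12.65
eef_pos: [0.5418, -0.2054, 0.0695]
tool_rot: [0.607, 0.794, -0.0, -0.001]
ft_force: [-0.1, -0.6, -2.2]
grip_width: 0.015
t 12.65 tcp [ 0.5418 -0.2054  0.0695] F [-0.1 -0.6 -2.2] T [-0.02 -0.01 -0.01] w 0.015042366929337862 yaw 105.21 SHIFT [-0.033  0.023  0.641] TURN [-0.0006 -0.0004  0.0006]
(array([ 544.34558105, -204.90058899]), array([189.79995728, 141.09991455]), 15.182716369628906) 0.10211004963760992
```

View pics/side7c.png

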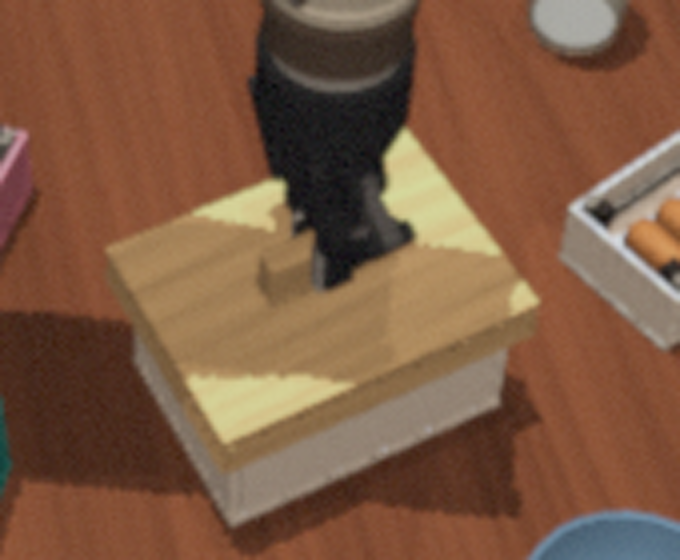

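```bash
python3 -m inch '[[-0.03,0.02,0,0,0,0,1],[0,0,0.1,0,0,0,1],[0,0,0.1,0,0,0,1],[0,0,0.1,0,0,0,1],[0,0,0.1,0,0,0,1],[0,0,0.08,0,0,0,1],[0,0,0.06,0,0,0,1],[0,0,0,0,0,0,1]]'
python3 -m inch '[[0,0,0.03,0,0,0,1],[0,0,0.02,0,0,0,1],[0,0,0.02,0,0,0,1],[0,0,0.02,0,0,0,1],[0,0,0,0,0,0,1],[0,0,0,0,0,0,1],[0,0,0,0,0,0,1],[0,0,0,0,0,0,1]]'
python3 - <<'E'
from h import *
go(.5425,-.206,.0535,105.1)
E
```

```text
clock: 13.5
eef_pos: [0.543, -0.2062, 0.0569]
tool_rot: [0.607, 0.794, -0.0, -0.0]
ft_force: [0.4, 0.5, -2.7]
grip_width: 0.0147
clock: 14.3
eef_pos: [0.5432, -0.2063, 0.055]
tool_rot: [0.607, 0.794, 0.0, 0.0]
ft_force: [-0.2, -0.3, -3.6]
grip_width: 0.0153
t 14.3 tcp [ 0.5432 -0.2063  0.055 ] F [-0.2 -0.3 -3.6] T [-0.   -0.01 -0.03] w 0.015308210155710003 yaw 105.21 SHIFT [ 0.018 -0.025  0.061] TURN [0.     0.     0.0006]
```

```bash
python3 -m inch '[[0,0,0.02,0,0,0,1],[0,0,0.02,0,0,0,1],[0,0,0.02,0,0,0,1],[0,0,0,0,0,0,1],[0,0,0,0,0,0,1],[0,0,0,0,0,0,1],[0,0,0,0,0,0,1],[0,0,0,0,0,0,1]]'
python3 - <<'E'
from h import *
go(.5425,-.206,.0535,105.1)
s=snap('side','8'); cv2.imwrite('pics/side8c.png',cv2.resize(s['p'][190:330,220:390],None,fx=4,fy=4,interpolation=cv2.INTER_CUBIC))
W=grid(s); b=(235,370,205,320); w=W[b[2]:b[3],b[0]:b[1]]; m=(w[...,2]>.075)&(w[...,2]<.1)
n,l,st,_=cv2.connectedComponentsWithStats(m.astype(np.uint8)); i=1+st[1:,4].argmax(); Q=w[l==i]; print(rect(Q),np.median(Q[:,2]))
E
```

```text
clock: 15.1
eef_pos: [0.5432, -0.2063, 0.0535]
tool_rot: [0.607, 0.794, 0.0, 0.0]
ft_force: [0.3, -0.1, -1.5]
grip_width: 0.0148
t 15.1 tcp [ 0.5432 -0.2063  0.0535] F [ 0.3 -0.1 -1.5] T [-0.    0.01 -0.01] w 0.014784951249528321 yaw 105.21 SHIFT [ 0.017 -0.025  0.001] TURN [ 0.     -0.      0.0006]
(array([ 544.99243164, -205.81463623]), array([189.34056091, 141.07748413]), 15.441250801086426) 0.08611247979415314
```

View pics/side8c.png

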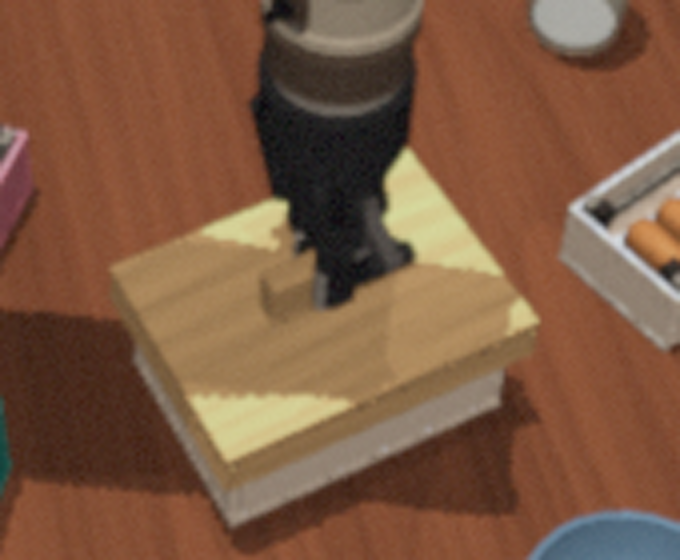

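```bash
python3 -m inch '[[0,0,0.02,0,0,0,1],[0,0,0.02,0,0,0,1],[0,0,0,0,0,0,1],[0,0,0,0,0,0,-0.4],[0,0,0,0,0,0,-0.4],[0,0,0,0,0,0,-0.4],[0,0,0,0,0,0,-0.4],[0,0,-0.2,0,0,0,-0.4]]'
python3 -m inch '[[0,0,-0.5,0,0,0,-0.4],[0,0,-0.5,0,0,0,-0.4],[0,0,-0.5,0,0,0,0],[0,0,-0.3,0,0,0,1],[0,0,0,0,0,0,1],[0,0,0,0,0,0,1],[0,0,0,0,0,0,1],[0,0,0,0,0,0,1]]'
python3 - <<'E'
from h import *
go(.5425,-.206,.0535,105.1)
s=snap('wrist','9');W=grid(s)
for lo,hi in((.11,.125),(.078,.095)):
    m=(W[...,2]>lo)&(W[...,2]<hi)
    if lo>.1:m[:,:240]=0;m[:,320:]=0;m[240:]=0
    n,l,st,_=cv2.connectedComponentsWithStats(m.astype(np.uint8));i=1+st[1:,4].argmax();Q=W[l==i];print(st[i],rect(Q),np.linalg.lstsq(np.c_[Q[:,:2]-[.543,-.206],np.ones(len(Q))],Q[:,2],rcond=None)[0])
E
```

```text
clock: 15.95
eef_pos: [0.5426, -0.206, 0.057]
tool_rot: [0.607, 0.794, -0.0, -0.001]
ft_force: [0.2, 0.8, 0.3]
grip_width: 0.0599
clock: 16.75
eef_pos: [0.5427, -0.206, 0.1018]
tool_rot: [0.607, 0.794, -0.0, -0.001]
ft_force: [0.1, -0.7, -0.1]
grip_width: -0.0002
t 16.75 tcp [ 0.5427 -0.206   0.1018] F [ 0.1 -0.7 -0.1] T [-0.06  0.    0.01] w -0.00015065572759743112 yaw 105.21 SHIFT [ 0.002 -0.004  1.931] TURN [-0.0004 -0.0003  0.0006]
[ 263  179   31   61 1838] (array([ 524.71069336, -211.64100647]), array([31.32549858, 15.84920883]), 14.930891036987305) [ 0.05142817 -0.00098024  0.11950529]
[  152    64   252   240 48220] (array([ 524.29504395, -211.95217896]), array([147.23083496, 138.32342529]), 15.19518756866455) [ 0.00125628 -0.00052581  0.08713915]
```

View pics/wrist9.png

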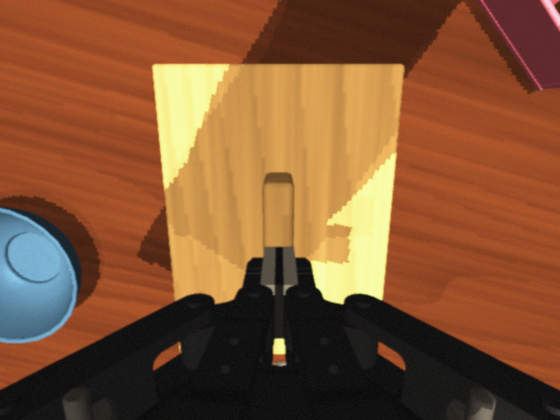

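```bash
python3 -m inch '[[0.36,0.68,0,0,0,0.0006,1],[0.36,0.68,0,0,0,0,1],[0.36,0.68,0.2,0,0,0,1],[0.36,0.68,0.4,0,0,0,1],[0,0,0.5,0,0,0,1],[0,0,0.5,0,0,0,1],[0,0,0.35,0,0,0,1],[0,0,0.15,0,0,0,1]]'
python3 -m inch '[[0,0,0.05,0,0,0,1],[0,0,0.03,0,0,0,1],[0,0,0.03,0,0,0,1],[0,0,0.03,0,0,0,1],[0,0,0,0,0,0,1],[0,0,0,0,0,0,1],[0,0,0,0,0,0,1],[0,0,0,0,0,0,1]]'
python3 - <<'E'
from h import *
a=np.radians(15.15);c=np.array([.5427,-.206])+.068*np.array([np.cos(a),np.sin(a)])+.036*np.array([-np.sin(a),np.cos(a)])
go(c[0],c[1],.043,105.1)
E
```

```text
clock: 17.6
eef_pos: [0.5977, -0.1537, 0.0482]
tool_rot: [0.608, 0.794, -0.001, -0.002]
ft_force: [-4.2, 1.9, 7.5]
grip_width: 0.0002
clock: 18.4
eef_pos: [0.5998, -0.1543, 0.048]
tool_rot: [0.608, 0.794, 0.0, 0.001]
ft_force: [-2.0, 0.8, 5.0]
grip_width: 0.0001
t 18.4 tcp [ 0.5998 -0.1543  0.048 ] F [-2.   0.8  5. ] T [-0.04  0.51 -0.01] w 0.00010802199059136763 yaw 105.08 SHIFT [ 0.043 -0.026  0.202] TURN [ 0.0004  0.0005 -0.0001]
```

```bash
python3 -m inch '[[0.02,-0.02,0.04,0,0,0,1],[0,0,0.04,0,0,0,1],[0,0,0.04,0,0,0,1],[0,0,0.04,0,0,0,1],[0,0,0,0,0,0,1],[0,0,0,0,0,0,1],[0,0,0,0,0,0,1],[0,0,0,0,0,0,1]]'
python3 - <<'E'
from h import *
go(.5990,-.1535,.043,105.1)
E
```

```text
clock: 19.2
eef_pos: [0.6001, -0.154, 0.0454]
tool_rot: [0.608, 0.794, 0.001, 0.002]
ft_force: [-3.3, 0.4, 8.9]
grip_width: -0.0001
t 19.2 tcp [ 0.6001 -0.154   0.0454] F [-3.3  0.4  8.9] T [0.03 0.64 0.01] w -0.0001228563807485044 yaw 105.08 SHIFT [ 0.032 -0.036  0.097] TURN [ 0.0011  0.0008 -0.0001]
```

```bash
python3 -m inch '[[0,-0.02,0.04,0,0,0,1],[0,0,0.04,0,0,0,1],[0,0,0.04,0,0,0,1],[0,0,0.04,0,0,0,1],[0,0,0,0,0,0,1],[0,0,0,0,0,0,1],[0,0,0,0,0,0,1],[0,0,0,0,0,0,1]]'
python3 - <<'E'
from h import *
go(.5990,-.1535,.043,105.1)
E
```

```text
clock: 20.0
eef_pos: [0.6004, -0.1541, 0.0445]
tool_rot: [0.608, 0.794, 0.001, 0.003]
ft_force: [-7.2, 1.7, 22.7]
grip_width: -0.0002
t 20.0 tcp [ 0.6004 -0.1541  0.0445] F [-7.2  1.7 22.7] T [ 0.4   1.58 -0.07] w -0.00017044562219801875 yaw 105.09 SHIFT [ 0.037 -0.05   0.06 ] TURN [ 0.002   0.0011 -0.0001]
```

Run:
```python
from h import *
s=snap('side','10'); cv2.imwrite('pics/side10c.png',cv2.resize(s['p'][140:330,210:400],None,fx=3.1,fy=3.1,interpolation=cv2.INTER_CUBIC))
```

```text
(no output)
```

View pics/side10c.png

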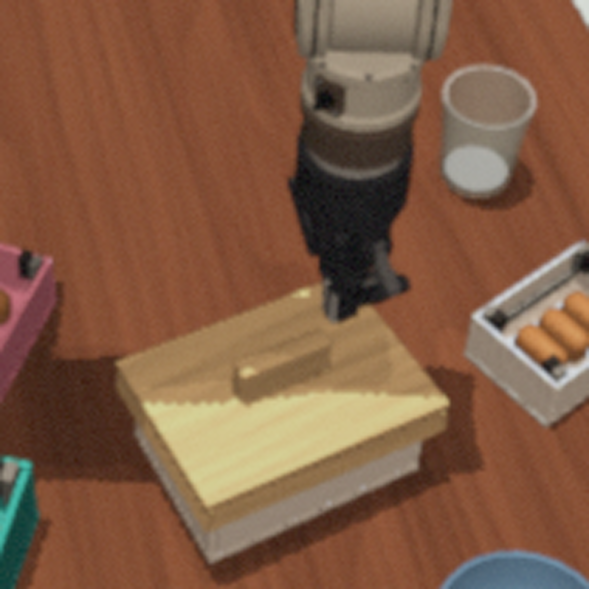

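```bash
python3 -m inch '[[0,0,-0.2,0,0,0,1],[0,0,-0.35,0,0,0,1],[0,0,-0.35,0,0,0,1],[-0.7,0,0,0,0,0,1],[-0.8,0,0,0,0,0,1],[-0.8,0,0,0,0,0,1],[-0.55,0,0,0,0,0,1],[0,0,0.1,0,0,0,1]]'
python3 - <<'E'
from h import *
def c(sx,sy):
    a=np.radians(15.15);return np.array([.5427,-.206])+sx*.068*np.array([np.cos(a),np.sin(a)])+sy*.036*np.array([-np.sin(a),np.cos(a)])
go(*c(1,-1),.046,105.1)
E
```

```text
clock: 20.85
eef_pos: [0.6174, -0.2249, 0.0581]
tool_rot: [0.609, 0.793, -0.0, 0.0]
ft_force: [0.4, 0.2, 0.1]
grip_width: 0.0002
t 20.85 tcp [ 0.6174 -0.2249  0.0581] F [0.4 0.2 0.1] T [ 0.03  0.02 -0.05] w 0.00016768843971993712 yaw 104.93 SHIFT [0.073 0.033 0.485] TURN [ 0.0002  0.0003 -0.0009]
```

```bash
python3 -m inch '[[0.03,0.01,0.15,0,0,0,1],[0,0,0.15,0,0,0,1],[0,0,0.1,0,0,0,1],[0,0,0.08,0,0,0,1],[0,0,0.06,0,0,0,1],[0,0,0.06,0,0,0,1],[0,0,0,0,0,0,1],[0,0,0,0,0,0,1]]'
python3 - <<'E'
from h import *
go(.6177,-.2230,.046,105.1)
E
```

```text
clock: 21.65
eef_pos: [0.6168, -0.2205, 0.0448]
tool_rot: [0.608, 0.794, 0.0, 0.0]
ft_force: [-2.0, 1.1, 6.3]
grip_width: -0.0
t 21.65 tcp [ 0.6168 -0.2205  0.0448] F [-2.   1.1  6.3] T [0.33 0.67 0.02] w -4.608501076297639e-06 yaw 105.16 SHIFT [-0.105  0.009 -0.048] TURN [ 0.0001 -0.0001  0.0003]
```

```bash
python3 -m inch '[[0,0,0.04,0,0,0,1],[0,0,0.04,0,0,0,1],[0,0,0.04,0,0,0,1],[0,0,0.04,0,0,0,1],[0,0,0,0,0,0,1],[0,0,0,0,0,0,1],[0,0,0,0,0,0,1],[0,0,0,0,0,0,1]]'
python3 - <<'E'
from h import *
go(.6177,-.2230,.046,105.1)
E
```

```text
clock: 22.45
eef_pos: [0.6173, -0.2207, 0.0439]
tool_rot: [0.608, 0.794, 0.001, 0.001]
ft_force: [-6.0, 2.6, 18.7]
grip_width: 0.0001
t 22.45 tcp [ 0.6173 -0.2207  0.0439] F [-6.   2.6 18.7] T [0.67 1.62 0.01] w 7.776732576923857e-05 yaw 105.16 SHIFT [-0.093 -0.007 -0.084] TURN [0.0008 0.0004 0.0003]
```

```bash
python3 -m inch '[[0,0,-0.2,0,0,0,1],[0,0,-0.35,0,0,0,1],[-0.08,-0.4,-0.35,0,0,0,1],[0,-1,0,0,0,0,1],[0,-1,0,0,0,0,1],[0,-1,0,0,0,0,1],[0,-1,0,0,0,0,1],[0,-0.9,0,0,0,0,1]]'
python3 - <<'E'
from h import *
def c(sx,sy):
    a=np.radians(15.15);return np.array([.5427,-.206])+sx*.068*np.array([np.cos(a),np.sin(a)])+sy*.036*np.array([-np.sin(a),np.cos(a)])
print(c(-1,-1));go(*c(-1,-1),.046,105.1)
E
```

```text
clock: 23.25
eef_pos: [0.4877, -0.2584, 0.0621]
tool_rot: [0.608, 0.794, -0.0, -0.0]
ft_force: [-0.3, -0.9, -0.0]
grip_width: 0.0006
[ 0.48647183 -0.25852041]
t 23.25 tcp [ 0.4877 -0.2584  0.0621] F [-0.3 -0.9 -0. ] T [-0.04  0.   -0.06] w 0.0005555210965937337 yaw 105.08 SHIFT [ 0.008 -0.05   0.645] TURN [-0.0002 -0.     -0.0001]
```

```bash
python3 -m inch '[[0,-0.02,0.2,0,0,0,1],[0,0,0.18,0,0,0,1],[0,0,0.1,0,0,0,1],[0,0,0.08,0,0,0,1],[0,0,0.06,0,0,0,1],[0,0,0.06,0,0,0,1],[0,0,0.04,0,0,0,1],[0,0,0,0,0,0,1]]'
python3 - <<'E'
from h import *
go(.4865,-.2585,.046,105.1)
E
```

```text
clock: 24.05
eef_pos: [0.4897, -0.2584, 0.0453]
tool_rot: [0.608, 0.794, -0.0, 0.001]
ft_force: [-3.0, 0.2, 7.6]
grip_width: 0.0
t 24.05 tcp [ 0.4897 -0.2584  0.0453] F [-3.   0.2  7.6] T [ 0.12  0.76 -0.03] w 4.902053333568482e-05 yaw 105.14 SHIFT [ 0.029 -0.124 -0.03 ] TURN [0.     0.0005 0.0002]
```

```bash
python3 -m inch '[[0,0,0.04,0,0,0,1],[0,0,0.04,0,0,0,1],[0,0,0.04,0,0,0,1],[0,0,0.02,0,0,0,1],[0,0,0,0,0,0,1],[0,0,0,0,0,0,1],[0,0,0,0,0,0,1],[0,0,0,0,0,0,1]]'
python3 - <<'E'
from h import *
go(.4865,-.2585,.046,105.1)
E
```

```text
clock: 24.85
eef_pos: [0.4899, -0.2587, 0.0444]
tool_rot: [0.608, 0.794, -0.0, 0.002]
ft_force: [-9.0, 1.8, 22.7]
grip_width: 0.0002
t 24.85 tcp [ 0.4899 -0.2587  0.0444] F [-9.   1.8 22.7] T [0.61 1.84 0.06] w 0.00024150718318288853 yaw 105.14 SHIFT [ 0.042 -0.129 -0.065] TURN [0.0004 0.001  0.0002]
```

```bash
python3 -m inch '[[0,-0.06,-0.2,0,0,0,1],[0,0,-0.35,0,0,0,1],[0.4,0,-0.35,0,0,0,1],[0.7,0,0,0,0,0,1],[0.8,0,0,0,0,0,1],[0.7,0,0,0,0,0,1],[0.3,0,0,0,0,0,1],[0,0,0,0,0,0,1]]'
python3 - <<'E'
from h import *
def c(sx,sy):
    a=np.radians(15.15);return np.array([.5427,-.206])+sx*.068*np.array([np.cos(a),np.sin(a)])+sy*.036*np.array([-np.sin(a),np.cos(a)])
print(c(-1,1));go(*c(-1,1),.046,105.1)
E
```

```text
clock: 25.65
eef_pos: [0.4685, -0.1873, 0.063]
tool_rot: [0.607, 0.794, -0.0, -0.0]
ft_force: [0.6, 0.0, 0.4]
grip_width: 0.0001
[ 0.46765485 -0.18902277]
t 25.65 tcp [ 0.4685 -0.1873  0.063 ] F [0.6 0.  0.4] T [-0.   -0.    0.01] w 6.789627385205471e-05 yaw 105.21 SHIFT [-0.057 -0.051  0.681] TURN [-0.0001 -0.0001  0.0006]
```

```bash
python3 -m inch '[[-0.05,-0.08,0.22,0,0,0,1],[0,-0.02,0.18,0,0,0,1],[0,0,0.1,0,0,0,1],[0,0,0.08,0,0,0,1],[0,0,0.06,0,0,0,1],[0,0,0.06,0,0,0,1],[0,0,0.04,0,0,0,1],[0,0,0,0,0,0,1]]'
python3 - <<'E'
from h import *
go(.4677,-.189,.046,105.1)
E
```

```text
clock: 26.45
eef_pos: [0.4661, -0.1909, 0.0447]
tool_rot: [0.608, 0.794, -0.001, -0.0]
ft_force: [-2.7, -0.7, 5.0]
grip_width: 0.0004
t 26.45 tcp [ 0.4661 -0.1909  0.0447] F [-2.7 -0.7  5. ] T [-0.08  0.64  0.  ] w 0.00036266075175073116 yaw 105.06 SHIFT [ 0.055  0.079 -0.05 ] TURN [-0.0003  0.0002 -0.0002]
```

```bash
python3 -m inch '[[0,0,0.04,0,0,0,1],[0,0,0.04,0,0,0,1],[0,0,0.04,0,0,0,1],[0,0,0.04,0,0,0,1],[0,0,0,0,0,0,1],[0,0,0,0,0,0,1],[0,0,0,0,0,0,1],[0,0,0,0,0,0,1]]'
python3 - <<'E'
from h import *
go(.4677,-.189,.046,105.1)
E
```

```text
clock: 27.25
eef_pos: [0.4661, -0.1909, 0.0434]
tool_rot: [0.608, 0.794, -0.0, 0.001]
ft_force: [-9.3, 2.3, 22.9]
grip_width: 0.0001
t 27.25 tcp [ 0.4661 -0.1909  0.0434] F [-9.3  2.3 22.9] T [0.4  2.01 0.03] w 9.356406939952744e-05 yaw 105.06 SHIFT [ 0.057  0.081 -0.103] TURN [ 0.      0.0005 -0.0002]
```

```bash
python3 -m inch '[[0,-0.05,-0.2,0,0,0,1],[0,0,-0.4,0,0,0,1],[0,0,-0.9,0,0,0,1],[-0.3,0,-1,0,0,0,1],[-0.4,1,-1,0,0,0,1],[-0.4,1,-0.8,0,0,0,1],[-0.4,1,0,0,0,0,1],[0,1,0,0,0,0,1]]'
python3 -m inch '[[0,1,0,0,0,0,1],[0,1,0,0,0,0,1],[0,0,0,0,0,0,1],[0,0,0,0,0,0,1],[0,0,0,0,0,0,1],[0,0,0,0,0,0,1],[0,0,0,0,0,0,1],[0,0,0,0,0,0,1]]'
cat > meas.py <<'E'
from h import *
import sys
go(.5427,-.206,.1,105.1)
tag=sys.argv[1]; s=snap('wrist',tag); W=grid(s)
m=(W[...,2]>.072)&(W[...,2]<.096)
n,l,st,_=cv2.connectedComponentsWithStats(m.astype(np.uint8));i=1+st[1:,4].argmax();Q=W[l==i]
c,wh,a=rect(Q); print(st[i],c,wh,a); b=np.radians(a)
e=np.array([[np.cos(b),np.sin(b)],[-np.sin(b),np.cos(b)]]); L=(Q[:,:2]-c/1000)@e.T
k,*_=np.linalg.lstsq(np.c_[L,np.ones(len(L))],Q[:,2],rcond=None)
for i,(x,y) in enumerate([(.068,.036),(-.068,.036),(-.068,-.036),(.068,-.036)]): print("corner",i,((k@[x,y,1])*1000).round(2))
E
python3 meas.py 11
```

```text
clock: 28.05
eef_pos: [0.5739, -0.202, 0.1491]
tool_rot: [0.609, 0.793, 0.0, 0.001]
ft_force: [-0.1, -0.9, 0.1]
grip_width: 0.0
clock: 28.85
eef_pos: [0.6197, -0.1881, 0.1484]
tool_rot: [0.608, 0.794, 0.0, 0.0]
ft_force: [0.5, -0.3, -0.1]
grip_width: -0.0001
t 28.85 tcp [ 0.6197 -0.1881  0.1484] F [ 0.5 -0.3 -0.1] T [-0.    0.05  0.  ] w -6.352812969259353e-05 yaw 105.07 SHIFT [ 0.11  -3.16   1.936] TURN [ 0.0001  0.0001 -0.0002]
[  176     0   212   223 40060] [ 560.56781006 -202.41952515] [153.0148468  138.76928711] 15.129251480102539
corner 0 83.29
corner 1 83.29
corner 2 83.34
corner 3 83.33
```

View pics/wrist11.png

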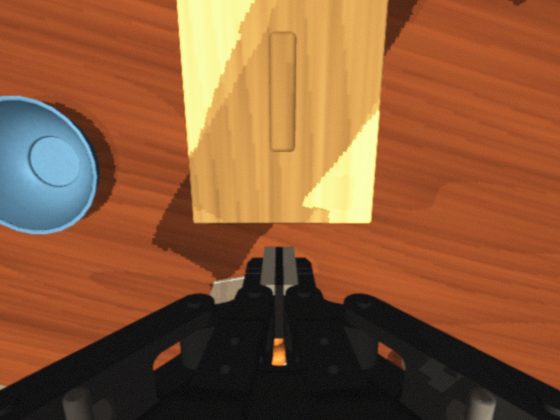

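```bash
python3 -m inch '[[-0.45,-0.15,0.6,0,0,0,1],[-0.45,-0.15,0.8,0,0,0,1],[-0.43,-0.14,0.8,0,0,0,1],[0,0,0.8,0,0,0,1],[0,0,0.5,0,0,0,1],[0,0,0.4,0,0,0,1],[0,0,0.1,0,0,0,1],[0,0,0,0,0,0,1]]'
python3 -m inch '[[0,0,0.1,0,0,0,1],[0,0,0.08,0,0,0,1],[0,0,0.06,0,0,0,1],[0,0,0.05,0,0,0,1],[0,0,0.05,0,0,0,1],[0,0,0,0,0,0,1],[0,0,0,0,0,0,1],[0,0,0,0,0,0,1]]'
python3 -c "
from h import *
go(.6177,-.2230,.046,105.1)"
```

```text
clock: 29.7
eef_pos: [0.6182, -0.2226, 0.0481]
tool_rot: [0.608, 0.794, 0.0, 0.0]
ft_force: [0.2, 0.6, 0.3]
grip_width: -0.0
clock: 30.5
eef_pos: [0.6194, -0.2231, 0.0436]
tool_rot: [0.608, 0.794, 0.001, 0.002]
ft_force: [-4.0, 1.9, 14.4]
grip_width: 0.0003
t 30.5 tcp [ 0.6194 -0.2231  0.0436] F [-4.   1.9 14.4] T [0.42 0.91 0.06] w 0.00028207668642409576 yaw 105.11 SHIFT [ 0.022 -0.065 -0.095] TURN [0.0013 0.0008 0.    ]
```

```bash
python3 -m inch '[[0,0,0.05,0,0,0,1],[0,0,0.04,0,0,0,1],[0,0,0,0,0,0,1],[0,0,0,0,0,0,1],[0,0,-0.3,0,0,0,1],[0,0,-0.3,0,0,0,1],[0.4,0,-0.2,0,0,0,1],[0.8,0,0,0,0,0,1]]'
python3 -m inch '[[0.8,0,0,0,0,0,1],[0.7,0,0,0,0,0,1],[0.18,0,0.2,0,0,0,1],[0,0,0.2,0,0,0,1],[0,0,0.15,0,0,0,1],[0,0,0.1,0,0,0,1],[0,0,0,0,0,0,1],[0,0,0,0,0,0,1]]'
python3 -c "
from h import *
go(.5990,-.1535,.046,105.1)"
```

```text
clock: 31.3
eef_pos: [0.6108, -0.1945, 0.0578]
tool_rot: [0.609, 0.793, 0.0, 0.001]
ft_force: [0.1, -0.4, 1.1]
grip_width: 0.0001
clock: 32.1
eef_pos: [0.5998, -0.1531, 0.0435]
tool_rot: [0.608, 0.794, 0.001, 0.0]
ft_force: [-4.3, 4.5, 14.8]
grip_width: 0.0002
t 32.1 tcp [ 0.5998 -0.1531  0.0435] F [-4.3  4.5 14.8] T [ 0.9   1.09 -0.03] w 0.0001748081566336143 yaw 105.07 SHIFT [-0.009 -0.034 -0.098] TURN [ 0.0007 -0.0003 -0.0002]
```

Corner 0 answers elastically straight away, like corner 3. I'll push it to about 22 N, then check the other two.

```bash
python3 -m inch '[[0,0,0.04,0,0,0,1],[0,0,0.04,0,0,0,1],[0,0,0,0,0,0,1],[0,0,0,0,0,0,1],[0,0,0,0,0,0,1],[0,0,-0.3,0,0,0,1],[0,0,-0.3,0,0,0,1],[0,-0.4,-0.2,0,0,0,1]]'
python3 -m inch '[[0,-1,0,0,0,0,1],[0,-1,0,0,0,0,1],[0,-1,0,0,0,0,1],[0,-1,0,0,0,0,1],[0,-0.9,0,0,0,0,1],[0,-0.2,0.1,0,0,0,1],[0,0,0.1,0,0,0,1],[0,0,0,0,0,0,1]]'
python3 -c "
from h import *
go(.4677,-.189,.046,105.1)"
```

```text
clock: 32.9
eef_pos: [0.5907, -0.1565, 0.0591]
tool_rot: [0.608, 0.794, 0.0, 0.001]
ft_force: [-0.7, 0.3, -0.5]
grip_width: 0.0001
clock: 33.7
eef_pos: [0.467, -0.1892, 0.0536]
tool_rot: [0.608, 0.794, 0.0, 0.0]
ft_force: [-0.6, -0.6, 0.7]
grip_width: -0.0001
t 33.7 tcp [ 0.467  -0.1892  0.0536] F [-0.6 -0.6  0.7] T [-0.03  0.01  0.02] w -7.227523815590626e-05 yaw 105.09 SHIFT [0.002 0.03  0.303] TURN [ 0.     -0.     -0.0001]
```

```bash
python3 -m inch '[[0,0,0.2,0,0,0,1],[0,0,0.15,0,0,0,1],[0,0,0.1,0,0,0,1],[0,0,0.05,0,0,0,1],[0,0,0.05,0,0,0,1],[0,0,0.03,0,0,0,1],[0,0,0,0,0,0,1],[0,0,0,0,0,0,1]]'
python3 -c "
from h import *
go(.4677,-.189,.046,105.1)"
```

```text
clock: 34.5
eef_pos: [0.4673, -0.1889, 0.0432]
tool_rot: [0.608, 0.794, 0.0, 0.001]
ft_force: [-9.1, 4.2, 26.6]
grip_width: -0.0002
t 34.5 tcp [ 0.4673 -0.1889  0.0432] F [-9.1  4.2 26.6] T [0.83 1.82 0.04] w -0.00019458283713629618 yaw 105.14 SHIFT [-0.007  0.016 -0.113] TURN [0.0007 0.0005 0.0002]
```

Corner 1 is firm (26.6 N). Next is corner 2.

```bash
python3 -m inch '[[0,0,-0.2,0,0,0,1],[0,0,-0.35,0,0,0,1],[-0.4,0,-0.35,0,0,0,1],[-0.7,0,0,0,0,0,1],[-0.8,0,0,0,0,0,1],[-0.7,0,0,0,0,0,1],[-0.28,0,0.2,0,0,0,1],[0,0,0.1,0,0,0,1]]'
python3 -m inch '[[0,0,0.15,0,0,0,1],[0,0,0.15,0,0,0,1],[0,0,0.1,0,0,0,1],[0,0,0.06,0,0,0,1],[0,0,0.05,0,0,0,1],[0,0,0.04,0,0,0,1],[0,0,0,0,0,0,1],[0,0,0,0,0,0,1]]'
python3 -c "
from h import *
go(.4865,-.2585,.046,105.1)"
```

```text
clock: 35.3
eef_pos: [0.4852, -0.2601, 0.0533]
tool_rot: [0.609, 0.793, -0.0, -0.0]
ft_force: [-0.6, -0.4, -0.6]
grip_width: 0.0002
clock: 36.1
eef_pos: [0.4849, -0.2582, 0.0437]
tool_rot: [0.608, 0.794, -0.0, 0.001]
ft_force: [-7.1, 2.7, 17.6]
grip_width: -0.0001
t 36.1 tcp [ 0.4849 -0.2582  0.0437] F [-7.1  2.7 17.6] T [0.61 1.46 0.06] w -0.0001457245407613716 yaw 105.14 SHIFT [-0.028  0.057 -0.093] TURN [0.0001 0.0004 0.0002]
```

Corner 2 is firm too, at 17.6 N. I'll give it a little more, then lift away and inspect.

```bash
python3 -m inch '[[0,0,0.04,0,0,0,1],[0,0,0.02,0,0,0,1],[0,0,0,0,0,0,1],[0,0,-0.3,0,0,0,1],[0,0,-0.6,0,0,0,1],[0,0,-1,0,0,0,1],[0.3,0,-1,0,0,0,1],[0.3,1,-1,0,0,0,1]]'
python3 -m inch '[[0.4,1,-0.5,0,0,0,1],[0.4,1,0,0,0,0,1],[0,1,0,0,0,0,1],[0,1,0,0,0,0,1],[0,0.8,0,0,0,0,1],[0,0,0,0,0,0,1],[0,0,0,0,0,0,1],[0,0,0,0,0,0,1]]'
python3 meas.py 12
python3 - <<'E'
from h import *
s=snap('side','12'); W=grid(s); b=(235,370,205,320); w=W[b[2]:b[3],b[0]:b[1]]; m=(w[...,2]>.074)&(w[...,2]<.094)
n,l,st,_=cv2.connectedComponentsWithStats(m.astype(np.uint8)); i=1+st[1:,4].argmax(); Q=w[l==i]; print("lid side",rect(Q),np.median(Q[:,2]))
E
```

```text
clock: 36.9
eef_pos: [0.5032, -0.2375, 0.1375]
tool_rot: [0.609, 0.793, -0.001, -0.001]
ft_force: [1.2, -0.8, 0.3]
grip_width: 0.0002
clock: 37.7
eef_pos: [0.6152, -0.1871, 0.1491]
tool_rot: [0.608, 0.794, -0.0, -0.0]
ft_force: [-0.7, 0.7, -0.1]
grip_width: -0.0
t 37.7 tcp [ 0.6152 -0.1871  0.1491] F [-0.7  0.7 -0.1] T [-0.02  0.01  0.03] w -4.408849863066858e-06 yaw 105.09 SHIFT [ 0.024 -2.996  1.968] TURN [-0.0003 -0.0001 -0.0001]
[  174     0   210   228 40864] [ 558.58740234 -202.93832397] [157.93606567 138.31785583] 15.129624366760254
corner 0 83.27
corner 1 83.29
corner 2 83.34
corner 3 83.33
lid side (array([ 546.00219727, -206.60720825]), array([189.44033813, 142.06150818]), 15.003686904907227) 0.08186963887786103
```

View pics/side12.png

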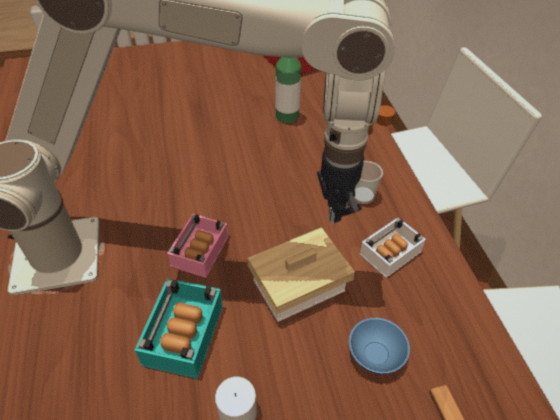

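Run:
```python
from h import *
a=load("side0.npz")["p"];b=load("side12.npz")["p"]
cv2.imwrite("pics/cmp.png",np.hstack([cv2.resize(x[225:325,240:360],None,fx=3.2,fy=3.2) for x in(a,b)]))
```

```text
(no output)
```

View pics/cmp.png

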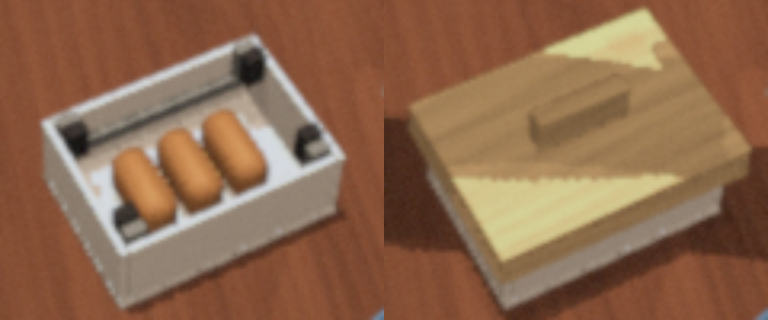

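The dish's bottom corners are where they were (near corner (125,305) against (508-384=124,306); right corner (337,212) against (719-384=335,212)). The lid is aligned and level, and the robot is clear, so I'm handing in.

```bash
python3 -c "
from workcell import bot
print(bot.job_done())"
```

```text
the job is handed in; nothing more can be done
None
```

The bamboo lid is on the large white bread dish, lined up with it and pressed home at all four corners. I handed the job in at about 38 s with the robot clear of everything.

- **Pressing:** I pressed each corner until it met its cushion, then checked each one a second time. The highest reading on pressing was 26.6 N vertical, about 28 N with the sideways part. I took readings only at the end of each call, and the last pushes of the second round at corners 3, 0 and 2 ended between readings. I judged those at about 22 N from the command steps.
- **Lid:** Its top went from 87.1 mm to 83.3 mm, a drop of about 3.8 mm. The four corners agree to within 0.1 mm, and the height did not change after the second round. The second-round pushes met firm resistance with no further slide.
- **Alignment:** The side camera puts the lid within about 1 mm of the dish centre and at the same angle. In the before-and-after pictures the dish has moved by no more than about a pixel. The bystanders showed no change in the views I looked at, but I did not measure them.
- **What went wrong:** Two grasp attempts closed on air, because the real fingertips sat about 40–44 mm higher than the reported tool position. I measured that with the cameras and corrected for it. Nothing was disturbed.

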